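Point out the stray bottle and set the recheck lever

TASK

One of the six bottles in the clear tray does not belong: it is shorter and fatter than the other five. Point it out for the checker: hold your fingertips about 2 cm above the middle of its cap for two seconds, touching no bottle and not coming down low over any of the others. Only then push the black-ended toggle lever with the fingertips all the way over, away from the robot, so that the tray is marked for recheck; leave it there, and leave everything else where it stands.

Things in the scene. Friction and masses are not known exactly. Their poses are not given: they have to be found in the camera images.
- tray: clear plastic tray fixed on the table, 185 (its x) x 270 (its y) mm, walls 50 mm high, wall and floor 5 mm thick, divided into 2 x 3 cells with one bottle standing in each; origin under its centre, z up. Cell centres at x = -45 or +45, y = -88, 0 or +88 mm
- stray: the stray: the short fat bottle, green glass with a paper label and bright metal cap, 68 mm diameter, 140 mm tall, loose and upright in some cell of the tray; origin at the centre of its underside
- stray_cap (a point): centre of the top face of the stray's cap (cap 31 mm across, 16 mm high), 140 mm above the underside of the bottle and 145 mm above the table
- lever_tip (a point): centre of the black ball (26 mm diameter) at the end of the toggle lever: a steel rod 10 mm thick, 80 mm from its hinge to the ball's centre
- lever_base: grey block, 70 (its x) x 50 (its y) x 25 mm, fixed on the table, that carries the toggle lever; origin at the centre of its underside; the hinge line runs along its y, 22 mm above the table over the origin. Its x points roughly away from the robot (within 0.5 rad)
- lever (a joint): angle of the toggle lever, rad: 0 leans 0.5 rad from upright towards the robot (the block's -x side), 1.0 is the stop, leaning 0.5 rad the other way (+x side). It stays where it is left; starts between 0 and 0.2; about 1 N at the ball moves it
- bottle1: one of the five ordinary bottles: same glass, label and kind of cap, but slimmer and taller, 50 mm diameter, 185 mm tall (cap top 190 mm above the table), cap 24 mm across; loose and upright in a cell; origin at the centre of its underside
- bottle2: one of the five ordinary bottles: same glass, label and kind of cap, but slimmer and taller, 50 mm diameter, 185 mm tall (cap top 190 mm above the table), cap 24 mm across; loose and upright in a cell; origin at the centre of its underside
- bottle3: one of the five ordinary bottles: same glass, label and kind of cap, but slimmer and taller, 50 mm diameter, 185 mm tall (cap top 190 mm above the table), cap 24 mm across; loose and upright in a cell; origin at the centre of its underside
- bottle4: one of the five ordinary bottles: same glass, label and kind of cap, but slimmer and taller, 50 mm diameter, 185 mm tall (cap top 190 mm above the table), cap 24 mm across; loose and upright in a cell; origin at the centre of its underside
- bottle5: one of the five ordinary bottles: same glass, label and kind of cap, but slimmer and taller, 50 mm diameter, 185 mm tall (cap top 190 mm above the table), cap 24 mm across; loose and upright in a cell; origin at the centre of its underside
- tape: bystander: roll of brown tape lying flat, 100 mm across, 48 mm high, loose; origin under its centre
- mug: bystander: white mug, 80 mm across, 90 mm high, loose; origin under its centre
- eraser: bystander: grey whiteboard eraser, 100 x 45 x 30 mm, loose; origin under its centre
Things that resemble listed ones, but are neither listed nor needed, are in the scene too. What is shaped like the bottle3 but pink or purple is not meant.

How it is judged:
By the outcome, as a careful person would: the job done as asked, in the order asked, and still so for the second after the job is handed in, with the robot touching nothing.
It also fails if it takes over 45 s, if anything falls off the work surface, if the arm or the gripper's body presses on something with over 40 N, if the wrist force passes 120 N, or if a joint passes its speed limit or range.

ROBOT

A 7-joint arm with a two-finger parallel gripper is mounted at the origin on the work surface. World frame = base frame: x ahead of the robot, y to its left, z up, the work surface at z = 0. Lengths are in mm, angles in rad, forces in N, time in s.
With the tool pointing down it reaches from about 400 to 875 mm from the base axis. Payload 4.4 kg.
Tool frame: the origin (TCP) lies between the finger pads, 19 mm behind the fingertips; this is the grasp point; z points along the fingers, y is the line along which they close (so a half turn about z gives the same grasp; the last joint's range is limited). The gripper opens to 85 mm and grips with 20 to 120 N. Pads are 22 mm wide; open, the fingers measure 114 mm over their backs; the gripper's body (76 mm by 85 mm) begins 54 mm behind the grasp point. The pads swing forward as they close: fully open they stand 13 mm farther back than shut.
Start: joints at [1.179, 0.628, 0.038, 1.517, -0.027, 0.996, -0.02], TCP at [208.071, -615.812, 250.013] pointing down, gripper open.
Joint ranges: [-3.06, 3.06], [-0.37, 2.12], [-1.25, 1.32], [0.18, 2.47], [-1.1, 4.24], [0.23, 1.98], [-2.94, 2.94]. Speed limits (rad/s): [2.57, 2.57, 3.14, 3.14, 3.14, 3.14, 3.14].

INTERFACE

Orientations are given as [roll, pitch, yaw] about the fixed x, y, z axes, in that order (R = Rz(yaw) Ry(pitch) Rx(roll)).
In Python, from cell import * gives the robot as it stands.
- The arm moves only by the tool move_arm, never from a script. Its argument "rows" is text: rows parted by semicolons, each of 7 numbers parted by spaces: the shift along the tool's x, y, z scaled (see below), then the turn, a rotation vector about the tool's x, y, z scaled (see below), then the closure, from -1 (fully open) to 1 (shut). A call has 1 to 12 rows; each row is the pose to reach, as a shift and turn from the pose commanded when the call began, along the tool's axes at that moment; what a row does not reach only later rows make up. The controller multiplies each number of a shift by 0.3 m and each number of a turn by pi/2 rad. A row lasts 1/12 s, in which the tool goes at most 41.7 mm and 7.16 degrees, less where a joint would pass 70% of its speed; a pose out of reach is approached as far as the arm can. A call with a number of a shift or a turn outside -1 to 1 is refused whole. A call with a gripper value outside its range is refused whole. The fingers move at their own pace and stop on an object; the grip force is fixed at half the most. Time passes only in rows, so rows that repeat a pose let the fingers close. It gives the time, the measured TCP pose, the force, the opening and the grip force at its end, in the units of the state.
- read_state(): the state, without advancing time (a new reading comes with each control period).
- get_image(name): name is "scene" or "top"; returns a dict with "img" (420x560x3 uint8, red, green, blue), "vfov" (degrees; the focal length in pixels is half the picture's height over the tangent of half this angle, whatever the lens; pixels are square), "cx", "cy" (the principal point, pixels), "extrinsics" (4x4, takes a point from camera to world coordinates). Camera axes: x right, y up, looking along -z (the intrinsics and any distortion apply to the point x, -y, -z); pixel columns grow to the right and rows downward; lengths in mm; the calibration is good to about 2 mm. A picture is of the moment at which its call begins. There is no depth.
- finish_job(): hands the job in; it is judged then, once.
The state is a dict: "clock": time; "qpos": joint angles; "qd": joint speeds; "tau": joint torques, N m; "eef_pos": TCP position; "tool_rot": TCP orientation; "force": force on the tool from outside, world axes, zero at the start; "torque": the same for the moment, N m; "width": finger opening in mm; "gripper_force": force on a finger pad.
Only numpy, scipy, OpenCV 4.12 (cv2) and the standard library are available. Lean on these libraries where they do the work, as an engineer would, in place of code of your own. Each camera call takes 0.05 s, during which the arm holds its last target. There are 200 camera calls.

## Working session

There is one attempt and no reset: what is moved stays moved. The work goes in short steps, Python scripts to look and compute and a tool call to move; the robot and the scene stay as the last step left them, time stands still between calls to the robot, and variables do not carry over. Pictures are saved under pics/ and viewed, at most 10 in all, crops included, and the job is handed in when it is done.

Besides the shell and the picture viewer there is one more tool, called as name(argument=value, ...) on one line, values as JSON. move_arm: Moves the arm, as the interface text tells. Its arguments: {"type":"object","properties":{"rows":{"type":"string"}},"required":["rows"]}

```bash
mkdir -p pics; python3 - <<'E'
from cell import *
import cv2,numpy as np
for n in("scene","top"):
    d=get_image(n);cv2.imwrite(f"pics/{n}1.png",d["img"][:,:,::-1])
    print(n,d["vfov"],d["cx"],d["cy"],np.round(d["extrinsics"],4).tolist(),[k for k in d])
s=read_state();print(s["clock"],s["eef_pos"],s["tool_rot"],s["width"])
E
```

```text
scene 55.376833258958946 277.65643020758233 207.4740171313889 [[-0.4433, -0.4816, 0.756, 1318.7345], [0.8964, -0.2311, 0.3784, 337.6637], [-0.0075, 0.8454, 0.5341, 644.0032], [0.0, 0.0, 0.0, 1.0]] ['img', 'vfov', 'cx', 'cy', 'extrinsics']
top 48.82698164092334 281.7045179389157 204.23270661931312 [[-0.0167, 0.9919, -0.1262, 392.0946], [-0.9999, -0.0165, 0.0021, 3.3911], [-0.0001, 0.1262, 0.992, 1468.4451], [0.0, 0.0, 0.0, 1.0]] ['img', 'vfov', 'cx', 'cy', 'extrinsics']
0.1 [ 207.92198002 -615.27448649  249.18937711] [-3.13987480e+00  4.07861457e-07  3.25804429e-01] 85.31912921702802
```

View pics/scene1.png

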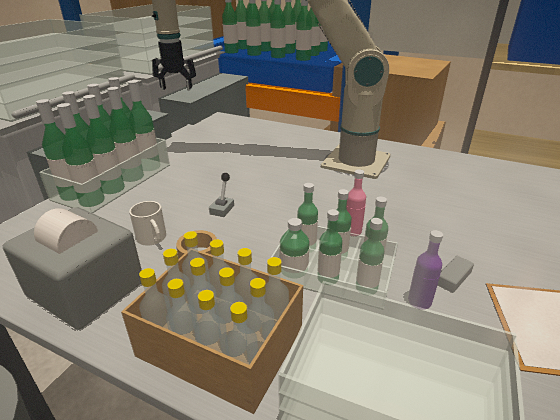

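View pics/top1.png

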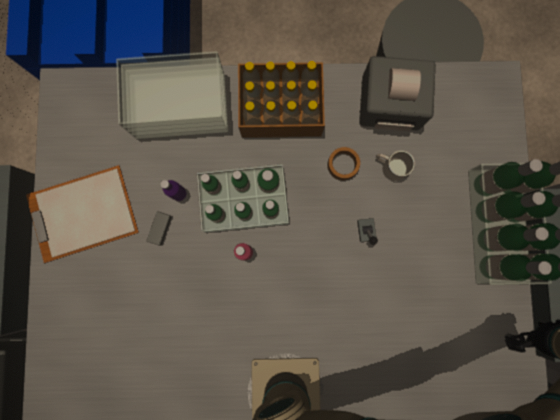

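The scene view shows the stray at about (294,240), front left of the tray. In the top view it is the far-right cell at about (268,178). The lever ball is near (225,177) in scene and (372,240) in top. I'll zoom in on both.

```bash
python3 - <<'E'
import cv2,numpy as np
s=cv2.imread("pics/scene1.png");t=cv2.imread("pics/top1.png")
def c(i,x,y,w,h,k=6):return cv2.resize(i[y:y+h,x:x+w],(w*k,h*k),interpolation=cv2.INTER_NEAREST)
a=np.hstack([c(s,265,205,60,50),c(s,200,165,60,50)]);b=np.hstack([c(t,240,160,60,50),c(t,345,210,60,50)])
cv2.imwrite("pics/crops.png",np.vstack([a,b]))
E
```

```text
(no output)
```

View pics/crops.png

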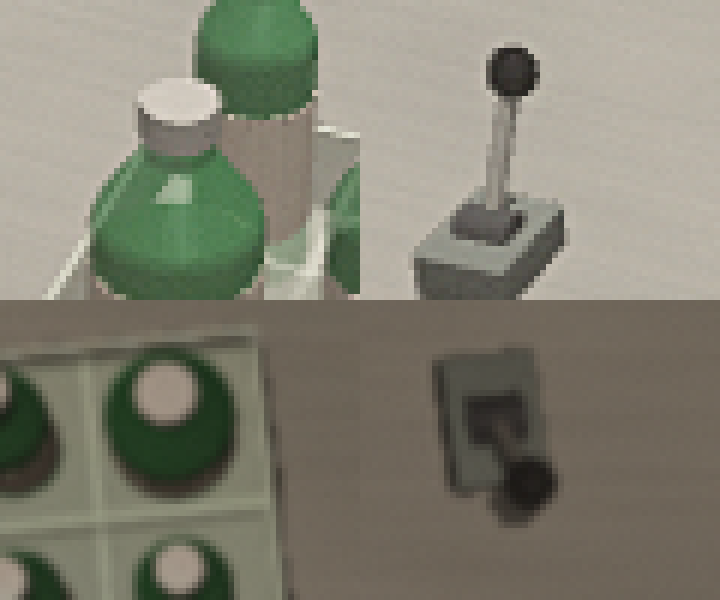

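In the crops, the cap top is at scene (294.3,221.3) and top (267.5,175.7). The ball is at scene (225.5,176.8) and top (373.3,240.3). The block's top centre is near top (367,230).

```bash
cat >geo.py <<'E'
import numpy as np
H,W=420,560
C={"scene":(55.376833258958946,277.656,207.474,np.array([[-0.4433,-0.4816,0.756,1318.7345],[0.8964,-0.2311,0.3784,337.6637],[-0.0075,0.8454,0.5341,644.0032]])),
"top":(48.82698164092334,281.7045,204.2327,np.array([[-0.0167,0.9919,-0.1262,392.0946],[-0.9999,-0.0165,0.0021,3.3911],[-0.0001,0.1262,0.992,1468.4451]]))}
def ray(n,u,v):
    f,cx,cy,E=C[n];f=H/2/np.tan(np.radians(f)/2)
    d=E[:,:3]@np.array([(u-cx)/f,-(v-cy)/f,-1]);return E[:,3],d/np.linalg.norm(d)
def atz(n,u,v,z):
    o,d=ray(n,u,v);return o+d*(z-o[2])/d[2]
def tri(p,q):
    o1,d1=ray("scene",*p);o2,d2=ray("top",*q)
    s=np.linalg.lstsq(np.c_[d1,-d2],o2-o1,rcond=None)[0]
    a,b=o1+s[0]*d1,o2+s[1]*d2;return (a+b)/2,np.linalg.norm(a-b)
E
python3 - <<'E'
from geo import *
np.set_printoptions(precision=1,suppress=True)
print("cap",tri((294.3,221.3),(267.5,175.7)),atz("top",267.5,175.7,145),atz("scene",294.3,221.3,145))
print("ball",tri((225.5,176.8),(373.3,240.3)),[atz("top",373.3,240.3,z) for z in(92,100)],atz("scene",225.5,176.8,92))
for c in [(435,362),(533,349),(548,480),(455,492)]: print("block",atz("top",345+(c[0]-360)/6,210+(c[1]-300)/6,25))
for c in [(415,258),(473,192),(565,206),(510,275)]: print("blockS",atz("scene",200+(c[0]-360)/6,165+c[1]/6,25))
for q in [(198,172),(285,166),(288,224),(203,231)]: print("tray",atz("top",*q,50))
for q in [(213,211),(243,209),(270,207),(209,179),(239,178)]: print("bottle",atz("top",*q,190))
E
```

```text
cap (array([645. ,  41. , 142.8]), np.float64(0.9287513091583242)) [644.7  40.5 145. ] [647.8  42.7 145. ]
ball (array([ 453.8, -268. ,   92.8]), np.float64(3.550480402395818)) [array([ 454.7, -269.7,   92. ]), array([ 454.3, -268.1,  100. ])] [ 452.2 -266.9   92. ]
block [ 520.9 -236.1   25. ]
block [ 526.9 -287.5   25. ]
block [ 458.5 -292.5   25. ]
block [ 453.1 -244.    25. ]
blockS [ 531.  -278.5   25. ]
blockS [ 466.4 -287.8   25. ]
blockS [ 458.  -238.7   25. ]
blockS [ 523.9 -228.9   25. ]
tray [678.2 259.7  50. ]
tray [692.7 -11.9  50. ]
tray [511.  -17.9  50. ]
tray [493.8 243.2  50. ]
bottle [539. 192. 190.]
bottle [543.2 108.6 190. ]
bottle [547.5  33.4 190. ]
bottle [629.5 203.4 190. ]
bottle [630.9 119.3 190. ]
```

The measurements agree. The cap is at about (645,41,145), with a 1 mm ray gap. The block is at about (492,-262) with yaw about 0.12, and the ball at (454,-268,92), so the lever is at about 0. I'll go to the stray with the fingers shut, coming from the -y side so as not to pass over the other bottles.

move_arm(rows="0.3 -0.2 -0.03 0 0 0.04 1;0.6 -0.4 -0.06 0 0 0.08 1;0.97 -0.64 -0.07 0 0 0.13 1;0.97 -0.64 -0.07 0 0 0.13 1;0.97 -0.64 -0.07 0 0 0.13 1;0.97 -0.64 -0.07 0 0 0.13 1;0.97 -0.64 -0.07 0 0 0.13 1;0.97 -0.64 -0.07 0 0 0.13 1;0.97 -0.64 -0.07 0 0 0.13 1;0.97 -0.64 -0.07 0 0 0.13 1;0.97 -0.64 -0.07 0 0 0.13 1;0.97 -0.64 -0.07 0 0 0.13 1")

```text
clock: 1.1
eef_pos: [421.2, -341.9, 270.8]
tool_rot: [3.141, 0.001, 0.12]
force: [0.4, -1.3, 0.3]
width: -0.0
gripper_force: 0.0
```

move_arm(rows="0.85 -0.84 0 0 0 0 1;0.85 -0.84 0 0 0 0 1;0.85 -0.84 0 0 0 0 1;0.85 -0.84 0 0 0 0 1;0.85 -0.84 0 0 0 0 1;0.85 -0.84 0 0 0 0 1;0.85 -0.84 0 0 0 0 1;0.85 -0.84 0 0 0 0 1;0.85 -0.84 0 0 0 0 1;0.85 -0.84 0 0 0 0 1;0.85 -0.84 0 0 0 0 1;0.85 -0.84 0 0 0 0 1")

```text
clock: 2.1
eef_pos: [644.0, -62.9, 270.5]
tool_rot: [3.14, 0.002, 0.118]
force: [-0.4, -0.2, -0.6]
width: -0.0
gripper_force: 0.0
```

move_arm(rows="0.045 -0.12 0 0 0 0 1;0.045 -0.24 0 0 0 0 1;0.045 -0.343 0 0 0 0 1;0.045 -0.343 0 0 0 0 1;0.045 -0.343 0.07 0 0 0 1;0.045 -0.343 0.13 0 0 0 1;0.045 -0.343 0.13 0 0 0 1;0.045 -0.343 0.13 0 0 0 1")

```text
clock: 2.77
eef_pos: [644.9, 41.2, 231.6]
tool_rot: [3.14, 0.002, 0.118]
force: [0.7, 0.2, 0.2]
width: 0.1
gripper_force: 0.0
```

```bash
python3 - <<'E'
from cell import *
import cv2,numpy as np
s=get_image("scene")["img"][:,:,::-1];t=get_image("top")["img"][:,:,::-1]
cv2.imwrite("pics/s2.png",s);cv2.imwrite("pics/t2.png",t)
def c(i,x,y,w,h,k):return cv2.resize(i[y:y+h,x:x+w],(w*k,h*k),interpolation=cv2.INTER_NEAREST)
cv2.imwrite("pics/c2.png",np.hstack([c(s,240,120,130,150,3),c(t,200,120,130,150,3)]))
print(read_state()["eef_pos"])
E
```

```text
[646.36923813  42.24458198 233.20239454]
```

View pics/c2.png

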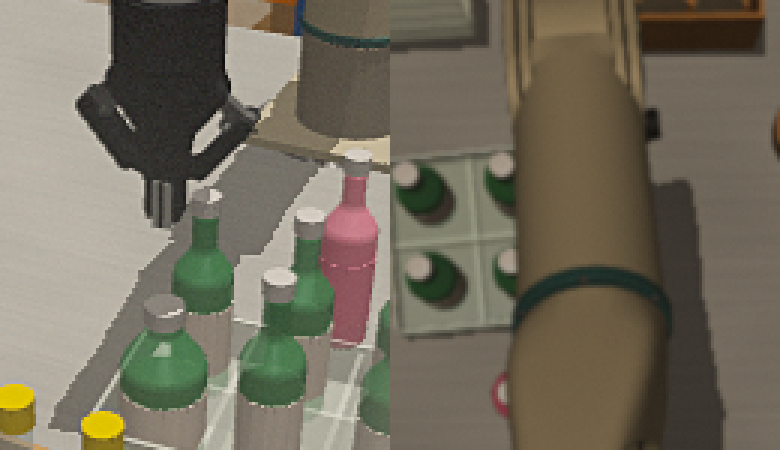

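The shut fingertips (crop (163,225)) are directly above the stray's cap (165,300), and the knuckles stay well above the neighbouring caps. I'll go down to a 2 cm gap and hold.

move_arm(rows="0 0 0.04 0 0 0 1;0 0 0.08 0 0 0 1;0 0 0.12 0 0 0 1;0 0 0.14 0 0 0 1;0 0 0.157 0 0 0 1;0 0 0.157 0 0 0 1;0 0 0.157 0 0 0 1;0 0 0.157 0 0 0 1;0 0 0.157 0 0 0 1;0 0 0.157 0 0 0 1;0 0 0.157 0 0 0 1;0 0 0.157 0 0 0 1")

```text
clock: 3.87
eef_pos: [645.9, 44.1, 185.2]
tool_rot: [3.142, -0.0, 0.122]
force: [-0.4, 0.2, 0.5]
width: 0.1
gripper_force: 0.0
```

```bash
python3 - <<'E'
from cell import *
import cv2
s=get_image("scene")["img"][:,:,::-1]
cv2.imwrite("pics/c3.png",cv2.resize(s[150:270,240:370],None,fx=5,fy=5,interpolation=0)[:600])
from geo import *
f,cx,cy,E=C["scene"];f=H/2/np.tan(np.radians(f)/2)
for p in [(645,41,165),(645,41,145)]:
    q=E[:,:3].T@(np.array(p)-E[:,3]);print(((cx-f*q[0]/q[2]-240)*5,(cy+f*q[1]/q[2]-150)*5))
print(read_state()["eef_pos"])
E
```

```text
(np.float64(271.1275445695), np.float64(314.5523219023059))
(np.float64(270.469032441797), np.float64(352.3192435372813))
[645.88155374  44.09501215 185.14454134]
```

View pics/c3.png

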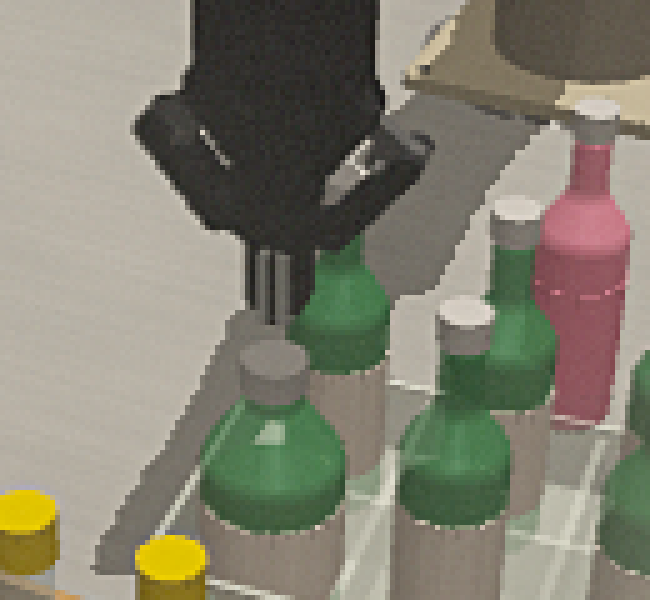

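The fingertips (crop (272,318)) are about 2 cm above the middle of the cap (274,355) and touch nothing. I'll hold here for about 3 s.

move_arm(rows="0 0 0 0 0 0 1;0 0 0 0 0 0 1;0 0 0 0 0 0 1;0 0 0 0 0 0 1;0 0 0 0 0 0 1;0 0 0 0 0 0 1;0 0 0 0 0 0 1;0 0 0 0 0 0 1;0 0 0 0 0 0 1;0 0 0 0 0 0 1;0 0 0 0 0 0 1;0 0 0 0 0 0 1")

```text
clock: 4.92
eef_pos: [645.8, 44.1, 184.9]
tool_rot: [3.142, -0.0, 0.122]
force: [0.1, 0.8, 0.1]
width: -0.2
gripper_force: 0.0
```

move_arm(rows="0 0 0 0 0 0 1;0 0 0 0 0 0 1;0 0 0 0 0 0 1;0 0 0 0 0 0 1;0 0 0 0 0 0 1;0 0 0 0 0 0 1;0 0 0 0 0 0 1;0 0 0 0 0 0 1;0 0 0 0 0 0 1;0 0 0 0 0 0 1;0 0 0 0 0 0 1;0 0 0 0 0 0 1")

```text
clock: 5.92
eef_pos: [645.8, 44.0, 184.9]
tool_rot: [3.142, -0.0, 0.122]
force: [0.2, 0.1, -0.2]
width: -0.3
gripper_force: 0.0
```

move_arm(rows="0 0 0 0 0 0 1;0 0 0 0 0 0 1;0 0 0 0 0 0 1;0 0 0 0 0 0 1;0 0 0 0 0 0 1;0 0 0 0 0 0 1;0 0 0 0 0 0 1;0 0 0 0 0 0 1;0 0 0 0 0 0 1;0 0 0 0 0 0 1;0 0 0 0 0 0 1;0 0 0 0 0 0 1")

```text
clock: 6.92
eef_pos: [645.8, 44.0, 184.9]
tool_rot: [3.142, -0.0, 0.122]
force: [0.2, -1.1, -0.4]
width: -0.2
gripper_force: 0.0
```

move_arm(rows="0 0 -0.13 0 0 0 1;0 0 -0.26 0 0 0 1;0 0 -0.3 0 0 0 1;0 0 -0.3 0 0 0 1;-0.04 0.12 -0.3 0 0 0 1;-0.04 0.24 -0.3 0 0 0 1;-0.04 0.343 -0.3 0 0 0 1;-0.15 0.45 -0.3 0 0 0 1;-0.24 0.53 -0.3 0 0 0 1;-0.33 0.61 -0.3 0 0 0 1;-0.42 0.69 -0.3 0 0 0 1;-0.5 0.7 -0.3 0 0 0 1")

```text
clock: 7.92
eef_pos: [519.5, -188.2, 273.9]
tool_rot: [3.139, 0.002, 0.115]
force: [0.2, -0.5, -0.4]
width: 0.0
gripper_force: 0.0
```

move_arm(rows="-0.13 0.07 0 0 0 0 1;-0.26 0.14 0 0 0 0 1;-0.39 0.21 0 0 0 0 1;-0.455 0.244 0 0 0 0 1;-0.455 0.244 0 0 0 0 1;-0.455 0.244 0.13 0 0 0 1;-0.455 0.244 0.26 0 0 0 1;-0.455 0.244 0.39 0 0 0 1;-0.455 0.244 0.5 0 0 0 1;-0.455 0.244 0.583 0 0 0 1;-0.455 0.244 0.583 0 0 0 1;-0.455 0.244 0.583 0 0 0 1")

```text
clock: 8.92
eef_pos: [394.9, -270.9, 98.8]
tool_rot: [-3.139, 0.003, 0.122]
force: [0.3, -1.0, 0.2]
width: 0.3
gripper_force: 0.0
```

```bash
python3 - <<'E'
from cell import *
import cv2,numpy as np
s=get_image("scene")["img"][:,:,::-1];t=get_image("top")["img"][:,:,::-1]
def c(i,x,y,w,h,k):return cv2.resize(i[y:y+h,x:x+w],(w*k,h*k),interpolation=cv2.INTER_NEAREST)
cv2.imwrite("pics/c4.png",np.hstack([c(s,180,110,80,120,5),c(t,330,190,80,120,5)]))
print(read_state()["eef_pos"],read_state()["tool_rot"])
E
```

```text
[ 396.53996348 -272.04066993  101.01013924] [ 3.14063812e+00 -1.33800783e-03  1.21731089e-01]
```

View pics/c4.png

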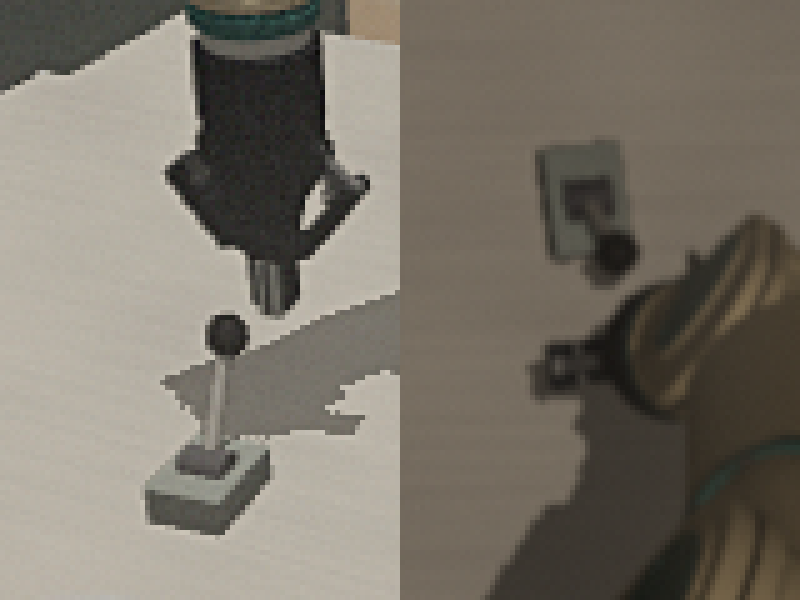

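The fingertips stand behind the ball in the robot-to-lever line, clear of it, and the bottles are undisturbed. Now I'll push slowly along tool x.

move_arm(rows="0.03 0 0 0 0 0 1;0.06 0 0 0 0 0 1;0.09 0 0 0 0 0 1;0.12 0 0 0 0 0 1;0.15 0 0 0 0 0 1;0.18 0 0 0 0 0 1;0.21 0 0 0 0 0 1;0.24 0 0 0 0 0 1;0.27 0 0 0 0 0 1;0.3 0 0 0 0 0 1;0.33 0 0 0 0 0 1;0.33 0 0 0 0 0 1")

```text
clock: 10.02
eef_pos: [496.7, -259.1, 99.9]
tool_rot: [3.141, -0.002, 0.123]
force: [1.1, 0.5, 0.4]
width: -0.1
gripper_force: 0.0
```

move_arm(rows="0.01 0 0 0 0 0 1;0.02 0 0 0 0 0 1;0.03 0 0 0 0 0 1;0.03 0 0 0 0 0 1")

```text
clock: 10.35
eef_pos: [503.3, -258.6, 100.0]
tool_rot: [-3.142, -0.0, 0.122]
force: [-1.1, -0.1, 0.1]
width: 0.4
gripper_force: 0.1
```

move_arm(rows="0.01 0 0 0 0 0 1;0.01 0 0 0 0 0 1;0.01 0 0 0 0 0 1")

```text
clock: 10.6
eef_pos: [505.7, -258.4, 100.0]
tool_rot: [-3.141, 0.0, 0.121]
force: [-1.1, -0.1, 0.0]
width: 0.2
gripper_force: 0.5
```

move_arm(rows="0.01 0 0 0 0 0 1;0.01 0 0 0 0 0 1;0.01 0 0 0 0 0 1")

```text
clock: 10.85
eef_pos: [506.1, -258.4, 99.8]
tool_rot: [-3.14, 0.005, 0.12]
force: [-7.1, -1.3, 3.1]
width: 0.5
gripper_force: 3.2
```

The force rose to 7 N with no further travel, at the expected position, so the lever is on its stop. I'll back away and rise.

move_arm(rows="-0.03 0 0 0 0 0 1;-0.1 0 0 0 0 0 1;-0.2 0 0 0 0 0 1;-0.25 0 0 0 0 0 1;-0.25 0 0 0 0 0 1;-0.25 0 -0.1 0 0 0 1;-0.25 0 -0.2 0 0 0 1;-0.25 0 -0.3 0 0 0 1;-0.25 0 -0.4 0 0 0 1;-0.25 0 -0.4 0 0 0 1;-0.25 0 -0.4 0 0 0 1;-0.25 0 -0.4 0 0 0 1")

```text
clock: 11.85
eef_pos: [435.1, -266.7, 220.0]
tool_rot: [3.141, -0.001, 0.122]
force: [-0.8, -0.8, -0.9]
width: -0.0
gripper_force: 0.0
```

```bash
python3 - <<'E'
from cell import *
import cv2
cv2.imwrite("pics/s5.png",get_image("scene")["img"][:,:,::-1])
s=read_state();print(s["eef_pos"],s["force"])
E
```

```text
[ 434.53581844 -266.56033382  219.31554283] [ 0.27024308  0.29388128 -0.1385479 ]
```

View pics/s5.png

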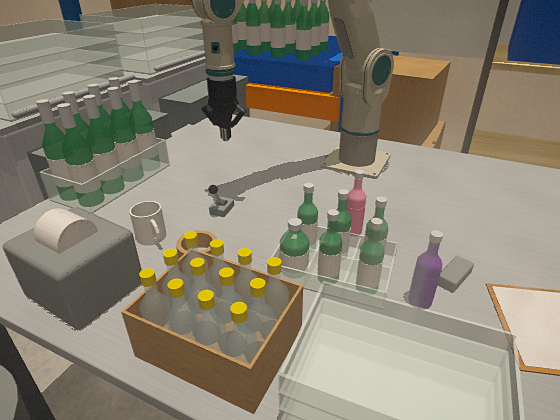

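The ball is now at about (213,189), leaning away from the robot, and everything else stands as before. I'll check it against the expected stop at (530,-257,92) and hand the job in if it agrees.

```bash
python3 - <<'E'
from cell import *
from geo import *
import cv2
g=cv2.imread("pics/s5.png").max(2)[180:200,203:223]
m=(g<70).astype('uint8');n,l,st,c=cv2.connectedComponentsWithStats(m);i=1+st[1:,4].argmax()
u,v=c[i]+[203,180];p=atz("scene",u,v,92);print(u,v,st[i],p)
if p[0]>522: print(finish_job())
E
```

```text
212.75806451612902 189.1290322580645 [ 5  5 10  9 62] [ 529.8369672 -259.2836619   92.       ]
the job is handed in; nothing more can be done
None
```

I held the shut fingertips about 2 cm above the stray's cap for over 3 s, then pushed the lever onto its far stop (ball measured at about x = 530, as expected); everything else stands where it was, and the job is handed in.

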